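Push the base plate out over the end of the ledge

ROBOT

A 7-joint arm with a two-finger parallel gripper is mounted at the origin on the work surface. World frame = base frame: x ahead of the robot, y to its left, z up, the work surface at z = 0. Lengths are in m, angles in rad, forces in N, time in s.
With the tool pointing down it reaches from about 0.4 to 0.85 m from the base axis. Payload 10.4 kg.
Tool frame: the origin (TCP) lies midway between the tips of the shut fingers; the grasp point (between the pads) lies 19 mm behind it; z points along the fingers, x is the direction in which the jaws open and shut, and the axes are right-handed (so a half turn about z gives the same grasp; the last joint's range is limited). The gripper opens to 87 mm and grips with 3 to 60 N. Pads are 19 mm wide; open, the fingers measure 117 mm over their backs; the gripper's body (75 mm by 190 mm) begins 51 mm behind the grasp point.
Start: joints at [1.32, 0.332, -0.065, 1.46, 0.022, 1.35, -0.088], TCP at [0.141, -0.609, 0.223] pointing down, gripper open.
Joint ranges: [-2.6, 2.6], [-0.5, 2.12], [-1.47, 1.34], [0.16, 2.42], [-1.27, 4.41], [0.06, 2.06], [-2.6, 2.6]. Speed limits (rad/s): [2.22, 2.22, 2.79, 2.79, 3.14, 3.14, 3.14].

INTERFACE

Orientations are given as a unit quaternion [x, y, z, w].
In Python, from station import bot gives the robot as it stands. The module is installed in compiled form; this text tells all that it offers.
- The arm moves only by the tool play_rows, never from a script. Its argument "steps" is a list of rows, each a list of 2 entries, a list of its own where there are three numbers: the shift along the tool's x, y, z in m, then the turn about the tool's z in rad. In form: [[[x, y, z], twist], ...]. A call has 1 to 12 rows; each row shifts and turns the commanded pose from where the row before left it, along the tool's axes as they then stand; what a row does not reach is not made up. A row lasts 1/10 s, in which the tool goes at most 50 mm and 8.59 degrees, less where a joint would pass 70% of its speed; a pose out of reach is approached as far as the arm can. A call with a gripper value outside its range is refused whole. "claw" is the opening, from 0 (shut) to 1 (fully open), set as the call begins (left out, the last holds). The fingers move at their own pace and stop on an object; the grip force is fixed at half the most. Time passes only in rows, so rows that do not move let the fingers close. It gives the time, the measured TCP pose, the force and the opening at its end, in the units of the state.
- bot.sense(): the state, without advancing time (a new reading comes with each control period).
- bot.camera(name): name is "scene" or "top"; returns the picture (384x512x3 uint8, red, green, blue); there is no depth.
- bot.camera_params(name): a dict with "fov_y" (degrees; the focal length in pixels is half the picture's height over the tangent of half this angle, whatever the lens; pixels are square), "cx", "cy" (the principal point, pixels), "k1" (the pictures are not rectified: a ray, as slopes to the right and down, at radius r is drawn at 1 + k1 r^2 times it, then the intrinsics apply), "rvec" (rotation vector, rad) and "tvec" (3), from world to camera coordinates, as OpenCV has them. Camera axes: x right, y down, z forward; pixel columns grow to the right and rows downward; lengths in m; the calibration is good to about 2 mm. A picture is of the moment at which its call begins. camera_params takes no time and is no camera call.
- bot.job_done(): hands the job in, once; it reports no verdict.
The state is a dict: "time": time; "joint_positions": joint angles; "qvel": joint speeds; "joint_efforts": joint torques, N m; "tool_pos": TCP position; "orientation": TCP orientation; "ft_force": force on the tool from outside, world axes, zero at the start; "torque": the same for the moment, N m; "grip_width": finger opening in m.
Only numpy, scipy, OpenCV 4.12 (cv2) and the standard library are available. Lean on these libraries where they do the work, as an engineer would, in place of code of your own. Each camera call takes 0.05 s, during which the arm holds its last target. There are 200 camera calls.

TASK

With the fingertips only, push the thin aluminium plate back flat against the raised strip along the far side of the ledge, and slide it along the strip towards the ledge's free right-hand end (the end away from the small tin), until about a third of its length sticks out past the end so that its edge shows and can be taken hold of later. Leave it lying flat and square, touching the strip or within a few millimetres of it all along. Never lift or tip it, and do not disturb the tin on the ledge or any of the other things.

Things in the scene. Friction and masses are not known exactly. Their poses are not given: they have to be found in the camera images.
- plate: thin bare aluminium plate, loose, 80 wide (x) x 140 long (y) x 8 thick, about 0.24 kg, a dark screw hole near each corner, lying flat on the ledge. Origin at the centre of its underside. At the start 5 to 40 mm short of the strip, turned up to 12 degrees on the ledge, its leading edge 45 to 115 mm short of the free end; it slides under a push of 1 to 4 N.
- plate_lead (a point): middle of the plate's leading short edge, at its underside: 70 mm from the plate's origin along the plate's -y. This is the edge that must come to stick out.
- plate_back (a point): middle of the plate's far long edge (the one towards the strip), at its underside: 40 mm from the plate's origin along the plate's +x.
- ledge: fixed dark wooden board on two bricks, 420 long (y), top 60 above the table, turned up to 12 degrees. Origin on the table, at z = 0, under the board; x points across it away from the robot. Top runs from x = -95 (open near edge) to x = 55, the inner face of a full-length steel strip 15 thick, 16 high above the board. Ends: y = -210 (free, right) and y = 210 (by the tin).
- ledge_end (a point): point on the edge of the ledge's free right-hand end, at the height of its top: x = 0, y = -210, z = 60 in the ledge's frame.
- tin: small plain steel can, 40 diameter, 45 high, standing on the ledge near its left-hand (+y) end; origin at the centre of its underside. Leave alone.
- pot: steel pot with two side handles, about 100 across and 75 high, on the table beyond the ledge; origin at the centre of its underside. Leave alone.
- mug: white mug, about 76 across (plus handle) and 85 high, on the table beyond the ledge; origin at the centre of its underside. Leave alone.
- jar: amber glass jar with a lid, 64 diameter, 80 high, on the table to the left of the ledge; origin at the centre of its underside. Leave alone.
- block: wooden block 60 x 110 x 35 high, on the table to the left; origin at the centre of its underside. Leave alone.
- spatula: spatula lying on the table to the right of the ledge, about 250 long; origin on its underside. Leave alone.
- collar: brass collar (short tube), 70 outside, 48 inside, 30 high, on the table to the right; origin at the centre of its underside. Leave alone.
Things that resemble listed ones, but are neither listed nor needed, are in the scene too. Of the things like the plate, leave any that is blue or pink; of the rest the larger one is meant.

How it is judged:
At the end, for the whole second after the job is handed in: The plate lies flat and at rest on the ledge, sticking out 32 to 62 mm past the free end (a third is 47 mm), the middle of its far edge within 7 mm of the strip and its long side within 0.08 rad of the ledge's direction (y of plate_lead in the frame of ledge between -0.272 and -0.242 m and x of plate_back in the frame of ledge between 0.048 and 0.058 m and angle between the y axis of plate and the y axis of ledge, either way round below 0.08 rad and angle between plate's own z axis and vertical below 0.04 rad and z of plate in the frame of ledge between 0.056 and 0.064 m and linear speed of plate below 0.01 m/s); the robot touches nothing.
It fails at once if the plate is lifted off the ledge (z of plate in the frame of ledge above 0.07 m).
It fails at once if the plate is tipped (angle between plate's own z axis and vertical above 0.2 rad).
It fails at once if the plate falls off the ledge (z of plate in the frame of ledge below 0.045 m).
It fails at once if one of the other things is moved more than 20 mm or tipped over (distance of any of tin, pot, mug, jar, block, spatula, collar from where it was at the start of the episode above 0.02 m or angle between any of tin, pot, mug, jar, block, spatula, collar's own z axis and vertical above 0.35 rad).
It also fails if it takes over 58 s, if anything falls off the work surface, if the arm or the gripper's body presses on something with over 40 N, if the wrist force passes 120 N, or if a joint passes its speed limit or range.

## Working session

There is one attempt and no reset: what is moved stays moved. The work goes in short steps, Python scripts to look and compute and a tool call to move; the robot and the scene stay as the last step left them, time stands still between calls to the robot, and variables do not carry over. Pictures are saved under pics/ and viewed, about 8 in all and at most 12, crops included, and the job is handed in when it is done.

Besides the shell and the picture viewer there is one more tool, called after ">>>" by a JSON object that holds its "api" and its "payload", one argument or row to a line. play_rows: Moves the arm, as the interface text tells. Its arguments: {"type":"object","properties":{"steps":{"type":"array"},"claw":{"type":"number"}},"required":["steps"]}

```bash
mkdir -p pics; cat > h.py <<'E'
import numpy as np, cv2
from station import bot
def cam(n):
    p=bot.camera_params(n); f=192/np.tan(np.radians(p["fov_y"])/2)
    R=cv2.Rodrigues(np.array(p["rvec"],float))[0]; t=np.array(p["tvec"],float)
    return f,p["cx"],p["cy"],p["k1"],R,t
def proj(n,P):
    f,cx,cy,k,R,t=cam(n); c=np.atleast_2d(P)@R.T+t; s=c[:,:2]/c[:,2:]
    r2=(s**2).sum(1,keepdims=True); s=s*(1+k*r2); return s*f+[cx,cy]
def unproj(n,uv,z):
    f,cx,cy,k,R,t=cam(n); d=(np.atleast_2d(uv)-[cx,cy])/f; s=d.copy()
    for _ in range(30): s=d/(1+k*(s**2).sum(1,keepdims=True))
    r=np.c_[s,np.ones(len(s))]@R; o=-R.T@t
    return o+r*((z-o[2])/r[:,2])[:,None]
def snap(n,name,crop=None,scale=1):
    im=np.array(bot.camera(n)); 
    if crop: x0,y0,x1,y1=crop; im=im[y0:y1,x0:x1]
    im=cv2.resize(im,None,fx=scale,fy=scale,interpolation=cv2.INTER_CUBIC)
    cv2.imwrite("pics/"+name,im[:,:,::-1])
E
python3 - <<'E'
from h import *
snap("scene","s1.png",scale=1.5); snap("top","t1.png",scale=1.5)
s=bot.sense(); print({k:np.round(s[k],3).tolist() for k in s}); 
for n in("scene","top"):
    f,cx,cy,k,R,t=cam(n); print(n,f,cx,cy,k,-R.T@t,R[2])
E
```

```text
{'time': 0.1, 'joint_positions': [1.32, 0.333, -0.065, 1.461, 0.022, 1.35, -0.089], 'qvel': [0.001, -0.002, -0.0, -0.002, 0.001, -0.001, 0.0], 'joint_efforts': [0.003, -62.455, 0.025, -39.072, -0.061, 0.037, -0.0], 'tool_pos': [0.141, -0.608, 0.222], 'orientation': [0.783, -0.622, -0.001, -0.0], 'ft_force': [0.487, 0.389, -0.585], 'torque': [-0.019, 0.028, -0.046], 'grip_width': 0.087}
scene 358.761763065013 253.1968992008273 193.1152090889352 -0.021549847586859183 [1.14637347 0.16491241 0.90773732] [-0.54819614 -0.17764503 -0.81726571]
top 417.96597202253395 253.9517620816203 191.7556208472181 -0.1533045356866128 [ 0.46653485 -0.00323637  1.40138894] [ 0.09120089  0.00658921 -0.99581072]
```

View pics/t1.png

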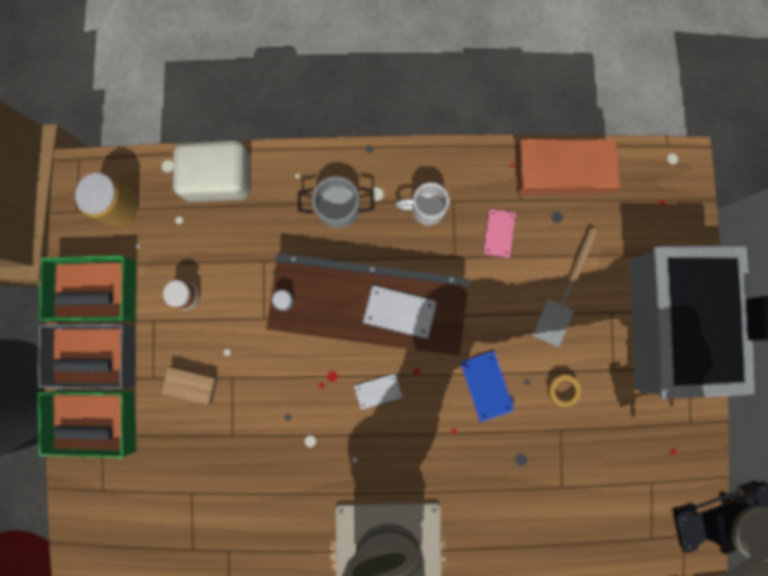

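View pics/s1.png

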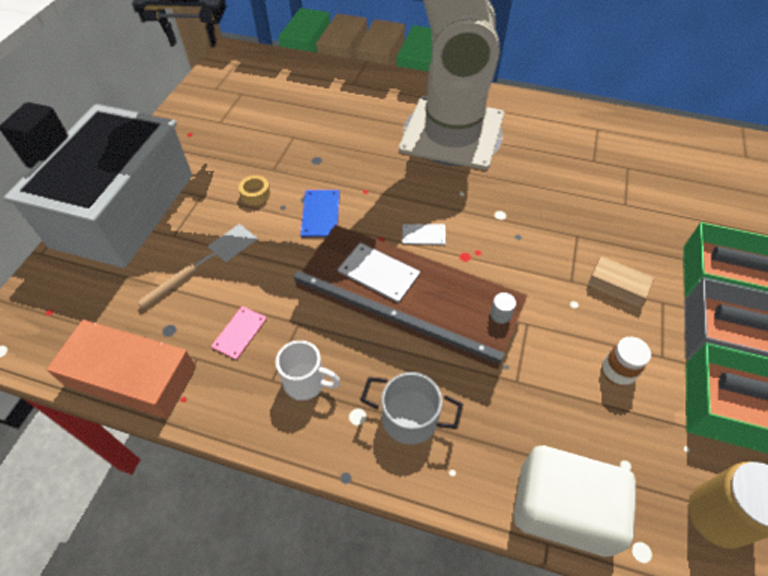

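The top picture shows the ledge (strip from about (278,256) to (468,283), near edge (267,328) to (460,354) in the 1.5x view). The plate is on it with corners at about (375,286), (435,302), (428,338) and (363,322), and the tin is at (282,299). Next I'll crop in to measure.

```bash
python3 - <<'E'
from h import *
snap("top","t2.png",(170,160,320,245),5)
E
```

```text
(no output)
```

View pics/t2.png

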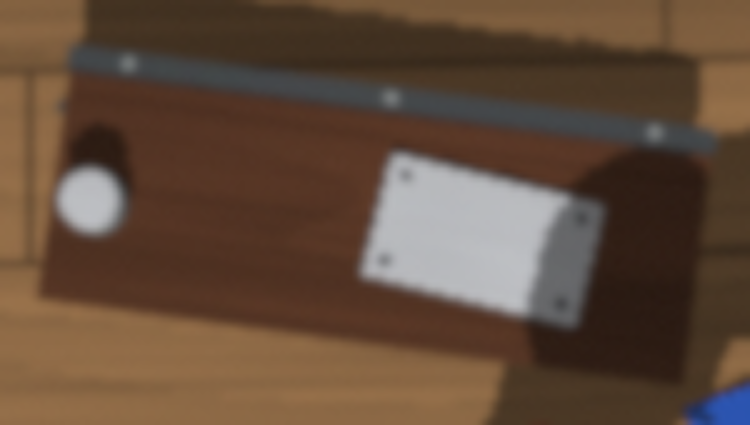

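The crop shows the plate corners at (390,150), (606,203), (577,329) and (360,277), and the board's near corners at (40,296) and (684,383). The strip's outer top edge runs from (73,44) to (718,133), and the tin top is centred at (91,200).

```bash
cat >> h.py <<'E'
from scipy.optimize import least_squares
def T(p,q):
    c,s=np.cos(p[2]),np.sin(p[2]); q=np.atleast_2d(q).astype(float)
    return np.c_[q[:,0]*c-q[:,1]*s+p[0],q[:,0]*s+q[:,1]*c+p[1],q[:,2]]
def fit(n,model,uv,p0):
    r=least_squares(lambda p:(proj(n,T(p,model))-uv).ravel(),p0,loss="soft_l1"); return r.x,r.fun
def rel(L,P):
    d=np.array(P)[:2]-L[:2]; c,s=np.cos(L[2]),np.sin(L[2]); return np.array([c*d[0]+s*d[1],-s*d[0]+c*d[1]])
PL=np.array([[.04,.07,.068],[.04,-.07,.068],[-.04,-.07,.068],[-.04,.07,.068]])
E
python3 - <<'E'
from h import *
full=lambda a,o=(170,160),k=5:(np.array(a,float)+.5)/k-.5+o
L,r=fit("top",np.array([[-.095,.21,.06],[-.095,-.21,.06],[.07,.21,.076],[.07,-.21,.076]]),full([[40,296],[684,383],[73,44],[718,133]]),[.6,0,0]); print("ledge",L,r.round(1))
P,r=fit("top",PL,full([[390,150],[606,203],[577,329],[360,277]]),[.6,0,0]); print("plate",P,r.round(1))
print("rel",rel(L,P[:2]),P[2]-L[2]); 
for c in PL: print(rel(L,T(P,c)[0]).round(4))
tn=unproj("top",full([[91,200]]),.105)[0]; print("tin",tn,rel(L,tn))
np.save("L.npy",L); np.save("P.npy",P)
# check in scene
print((proj("scene",T(P,PL))*1.5).round(), (proj("scene",T(L,[[.055,-.21,.076],[.055,.21,.076],[-.095,-.21,.06],[-.095,.21,.06]]))*1.5).round())
E
```

```text
ledge [ 0.56725692  0.03275961 -0.15425654] [-0.4  0.2  0.2  0.7 -0.2 -0.3  0.4 -0.6]
plate [ 0.53730133 -0.03273823 -0.2540412 ] [ 0.3  0.7 -0.4  0.3 -0.3 -0.5  0.4 -0.4]
rel [-0.01953644 -0.06932266] -0.09978466193916025
[ 0.0272 -0.0037]
[ 0.0133 -0.143 ]
[-0.0663 -0.135 ]
[-0.0524  0.0043]
tin [0.56455035 0.21253045 0.105     ] [-0.03029541  0.1772204 ]
[[400. 299.]
 [338. 269.]
 [361. 242.]
 [421. 271.]] [[298. 269.]
 [504. 353.]
 [335. 223.]
 [528. 295.]]
```

```bash
cat >> h.py <<'E'
from scipy.spatial.transform import Rotation as Ro
def where(tx=None,ty=None,tz=None):
    s=bot.sense(); L=np.load("L.npy"); R=Ro.from_quat(s["orientation"]).as_matrix(); p=np.array(s["tool_pos"])
    a=np.arctan2(R[1,0],R[0,0]); want=L[2]-np.pi/2
    print("t",round(s["time"],2),"rel",rel(L,p).round(4),"z",p[2].round(4),"twist needed",round((a-want+np.pi)%(2*np.pi)-np.pi,4),"tilt",R[:2,2].round(4),"F",np.round(s["ft_force"],1),"w",round(s["grip_width"],3),"q",np.round(s["joint_positions"],2))
    if tx is not None:
        g=np.r_[T(L,[[tx,ty,0]])[0,:2],tz]; print("shift in tool",(R.T@(g-p)).round(4))
E
python3 -c "
from h import *
where(-.095,-.07,.222)"
```

```text
t 0.15 rel [-0.3226 -0.6992] z 0.222 twist needed 0.382 tilt [-0.0003  0.0009] F [ 1.5 -0.7 -0.1] w 0.087 q [ 1.32  0.33 -0.06  1.46  0.02  1.35 -0.09]
shift in tool [-4.990e-01 -4.458e-01  4.000e-04]
```

>>> {"api": "play_rows", "payload": {
  "steps": [
    [[0,0,0],0.127],
    [[0,0,0],0.127],
    [[0,0,0],0.127]
  ]
}}

```text
time: 0.45
tool_pos: [0.1411, -0.6087, 0.2222]
orientation: [-0.649, 0.761, 0.0, 0.0]
ft_force: [0.7, 0.5, 0.2]
grip_width: 0.087
```

```bash
python3 -c "
from h import *
where(-.095,-.07,.222)"
```

```text
t 0.45 rel [-0.3225 -0.6993] z 0.2222 twist needed -0.0042 tilt [-0.0001  0.0005] F [0.7 0.5 0.2] w 0.087 q [ 1.28  0.33 -0.01  1.46  0.    1.35 -0.46]
shift in tool [-6.303e-01 -2.249e-01  5.000e-04]
```

>>> {"api": "play_rows", "payload": {
  "steps": [
    [[-0.039,-0.014,0],0],
    [[-0.039,-0.014,0],0],
    [[-0.039,-0.014,0],0],
    [[-0.039,-0.014,0],0],
    [[-0.039,-0.014,0],0],
    [[-0.039,-0.014,0],0],
    [[-0.039,-0.014,0],0],
    [[-0.039,-0.014,0],0],
    [[-0.039,-0.014,0],0],
    [[-0.039,-0.014,0],0],
    [[-0.039,-0.014,0],0],
    [[-0.039,-0.014,0],0]
  ]
}}

```text
time: 1.65
tool_pos: [0.379, -0.1704, 0.2226]
orientation: [-0.651, 0.759, -0.0, -0.0]
ft_force: [0.2, -0.3, 0.3]
grip_width: 0.0868
```

```bash
python3 -c "
from h import *
where(-.095,-.07,.12)"
```

```text
t 1.65 rel [-0.1548 -0.2297] z 0.2226 twist needed 0.0009 tilt [ 0.0001 -0.0005] F [ 0.2 -0.3  0.3] w 0.087 q [ 0.84 -0.12 -0.48  1.95 -0.06  1.3  -1.35]
shift in tool [-0.1597 -0.0599  0.1025]
```

>>> {"api": "play_rows", "payload": {
  "steps": [
    [[-0.04,-0.015,0],0],
    [[-0.04,-0.015,0],0],
    [[-0.04,-0.015,0],0],
    [[-0.04,-0.015,0],0],
    [[0,0,0.034],0],
    [[0,0,0.034],0],
    [[0,0,0.034],0],
    [[0,0,0],0],
    [[0,0,0],0]
  ]
}}

```text
time: 2.55
tool_pos: [0.4623, -0.0229, 0.1211]
orientation: [-0.651, 0.759, 0.0, -0.0]
ft_force: [-0.5, -0.8, 1.7]
grip_width: 0.087
```

```bash
python3 -c "
from h import *
where(-.095,-.07,.063)
snap('scene','s2.png',(170,100,370,250),4)"
```

```text
t 2.55 rel [-0.0952 -0.0711] z 0.1211 twist needed 0.0013 tilt [-0.0007  0.0005] F [-0.5 -0.8  1.7] w 0.087 q [ 0.64  0.12 -0.71  1.97  0.09  1.09 -1.84]
shift in tool [-0.0011 -0.0002  0.0581]
```

View pics/s2.png

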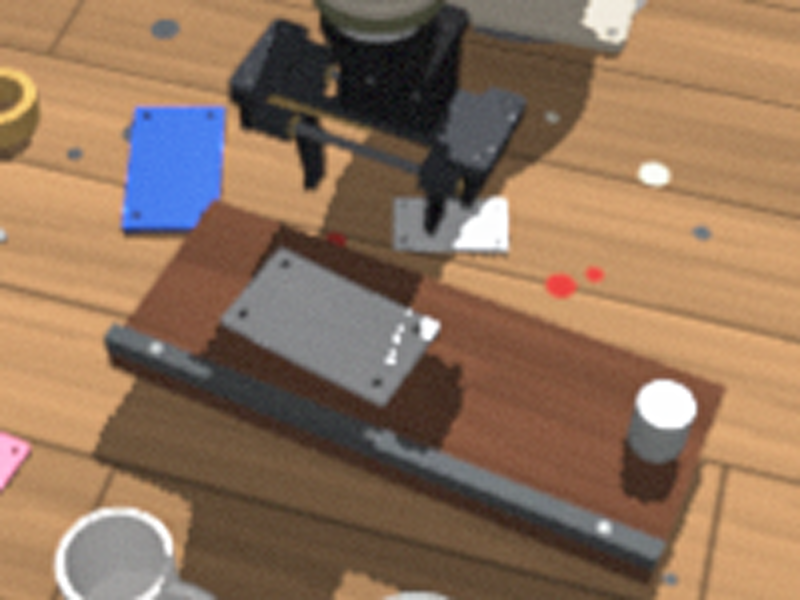

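The gripper is above the board's near edge, with fingertips at (313,180) and (435,225), and the plate is untouched. I'll descend.

>>> {"api": "play_rows", "payload": {
  "steps": [
    [[0,0,0.02],0],
    [[0,0,0.02],0],
    [[0,0,0.01],0],
    [[0,0,0.004],0],
    [[0,0,0.003],0],
    [[0,0,0],0],
    [[0,0,0],0]
  ]
}}

```text
time: 3.3
tool_pos: [0.4628, -0.0231, 0.0642]
orientation: [-0.651, 0.759, -0.0, 0.0]
ft_force: [-0.7, -0.4, -0.0]
grip_width: 0.087
```

```bash
python3 -c "
from h import *
where(-.036,-.07,.063)"
```

```text
t 3.3 rel [-0.0946 -0.0712] z 0.0642 twist needed 0.001 tilt [ 0.001  -0.0003] F [-0.7 -0.4 -0. ] w 0.087 q [ 0.61  0.21 -0.7   2.02  0.16  0.97 -1.9 ]
shift in tool [-0.0012 -0.0586  0.0013]
```

>>> {"api": "play_rows", "payload": {
  "steps": [
    [[0,-0.005,0.001],0],
    [[0,-0.005,0],0],
    [[0,-0.005,0],0],
    [[0,-0.005,0],0],
    [[0,-0.005,0],0],
    [[0,-0.005,0],0],
    [[0,-0.004,0],0],
    [[0,-0.004,0],0],
    [[0,-0.004,0],0],
    [[0,-0.004,0],0],
    [[0,-0.004,0],0],
    [[0,0,0],0]
  ]
}}

```text
time: 4.5
tool_pos: [0.5124, -0.0307, 0.0626]
orientation: [-0.651, 0.759, -0.0, 0.0]
ft_force: [0.6, 0.2, 0.2]
grip_width: 0.0871
```

```bash
python3 -c "
from h import *
where(-.036,-.07,.063)
snap('top','t3.png',(170,160,320,245),5)"
```

```text
t 4.5 rel [-0.0445 -0.0711] z 0.0626 twist needed 0.001 tilt [0.0006 0.0002] F [0.6 0.2 0.2] w 0.087 q [ 0.57  0.32 -0.67  1.9   0.23  1.   -1.94]
shift in tool [-0.0011 -0.0085 -0.0004]
```

View pics/t3.png

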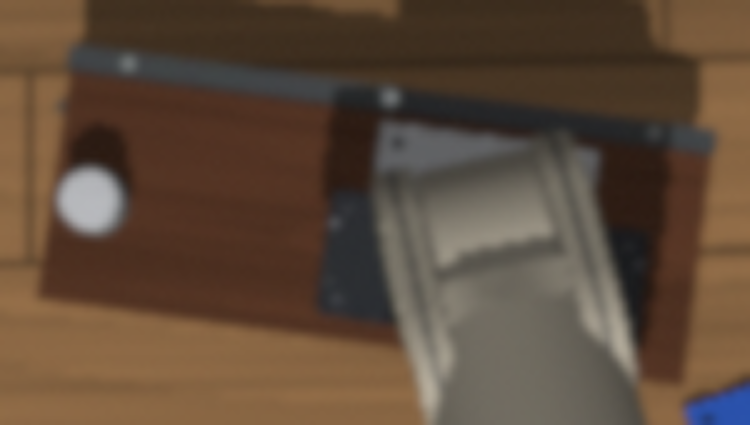

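The plate has squared up: its far edge runs from (381,121) to (603,152), parallel to the strip with about 8–10 mm left. I'll creep in and watch the force.

>>> {"api": "play_rows", "payload": {
  "steps": [
    [[0,-0.003,0],0],
    [[0,-0.002,0],0],
    [[0,-0.002,0],0],
    [[0,-0.001,0],0],
    [[0,0,0],0]
  ]
}}

```text
time: 5.05
tool_pos: [0.5198, -0.0319, 0.0625]
orientation: [-0.651, 0.759, -0.0, 0.0]
ft_force: [-0.3, 0.2, 0.5]
grip_width: 0.0869
```

>>> {"api": "play_rows", "payload": {
  "steps": [
    [[0,-0.001,0],0],
    [[0,0,0],0]
  ]
}}

```text
time: 5.25
tool_pos: [0.5203, -0.032, 0.0624]
orientation: [-0.651, 0.759, 0.0, -0.0]
ft_force: [-3.3, 0.1, 2.4]
grip_width: 0.0871
```

```bash
python3 -c "
from h import *
where(-.0345,-.07,.063)"
```

```text
t 5.25 rel [-0.0364 -0.0712] z 0.0624 twist needed 0.0012 tilt [-0.0008 -0.0001] F [-3.3  0.1  2.4] w 0.087 q [ 0.56  0.34 -0.67  1.88  0.25  1.01 -1.94]
shift in tool [-0.0012 -0.0019 -0.0006]
```

>>> {"api": "play_rows", "payload": {
  "steps": [
    [[0,-0.001,0],0],
    [[0,0,0],0]
  ]
}}

```text
time: 5.45
tool_pos: [0.5205, -0.032, 0.0623]
orientation: [-0.651, 0.759, 0.001, -0.001]
ft_force: [-7.5, 0.0, 6.1]
grip_width: 0.0872
```

>>> {"api": "play_rows", "payload": {
  "steps": [
    [[0,-0.001,0],0],
    [[0,0,0],0]
  ]
}}

```text
time: 5.65
tool_pos: [0.5206, -0.0321, 0.0622]
orientation: [-0.651, 0.759, 0.001, -0.002]
ft_force: [-11.6, 0.3, 9.2]
grip_width: 0.0869
```

>>> {"api": "play_rows", "payload": {
  "steps": [
    [[0,-0.001,0],0],
    [[0,0,0],0]
  ]
}}

```text
time: 5.85
tool_pos: [0.5207, -0.0321, 0.062]
orientation: [-0.651, 0.759, 0.002, -0.003]
ft_force: [-15.8, 2.0, 13.2]
grip_width: 0.0871
```

>>> {"api": "play_rows", "payload": {
  "steps": [
    [[0,0.004,0],0],
    [[0,0.01,0],0],
    [[0,0.016,0],0],
    [[0,0,-0.03],0],
    [[0,0,-0.03],0],
    [[0,0,0],0]
  ],
  "claw": 1
}}

```text
time: 6.45
tool_pos: [0.4961, -0.0278, 0.1263]
orientation: [-0.651, 0.759, -0.003, 0.002]
ft_force: [0.0, 0.1, 0.2]
grip_width: 0.0869
```

```bash
python3 -c "
from h import *
full=lambda a,o=(170,160),k=5:(np.array(a,float)+.5)/k-.5+o
L=np.load('L.npy')
for p in unproj('top',full([[381,121],[603,152]]),.068): print(rel(L,p))
where(.01,.045,.122)"
```

```text
[0.04719242 0.00584657]
[ 0.04660286 -0.13795715]
t 6.45 rel [-0.061  -0.0708] z 0.1263 twist needed 0.0011 tilt [ 0.0068 -0.0014] F [0.  0.1 0.2] w 0.087 q [ 0.61  0.19 -0.71  1.89  0.14  1.1  -1.87]
shift in tool [-0.1157 -0.0711  0.0047]
```

>>> {"api": "play_rows", "payload": {
  "steps": [
    [[-0.028,-0.018,0],0],
    [[-0.028,-0.018,0],0],
    [[-0.028,-0.018,0],0],
    [[-0.028,-0.018,0],0],
    [[0,0,0.02],0],
    [[0,0,0.02],0],
    [[0,0,0.01],0],
    [[0,0,0],0],
    [[0,0,0],0],
    [[0,0,0],0]
  ],
  "claw": 0
}}

```text
time: 7.45
tool_pos: [0.5828, 0.0718, 0.0736]
orientation: [-0.651, 0.759, -0.001, 0.001]
ft_force: [-0.3, 0.1, 0.2]
grip_width: 0.015
```

```bash
python3 -c "
from h import *
where(.012,-.0985,.063)
snap('scene','s3.png',(170,100,370,250),4)"
```

```text
t 7.45 rel [0.0094 0.0409] z 0.0736 twist needed 0.0008 tilt [0.0018 0.    ] F [-0.3  0.1  0.2] w 0.015 q [ 0.36  0.47 -0.69  1.7   0.33  1.09 -2.16]
shift in tool [ 0.1395 -0.0025  0.0106]
```

View pics/s3.png

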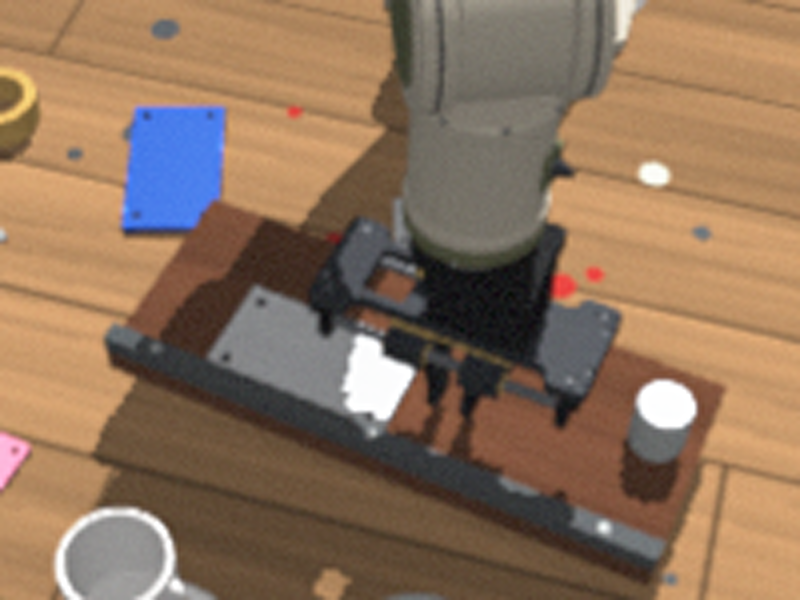

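The plate lies against the strip. The fingertips (435,400) and (468,410) are just left of its trailing edge, still closing, and the tin is well clear. I'll lower and start the push along the strip.

>>> {"api": "play_rows", "payload": {
  "steps": [
    [[0,-0.003,0.005],0],
    [[0,0,0.005],0],
    [[0,0,0],0],
    [[0.005,0,0],0],
    [[0.005,0,0],0],
    [[0.005,0,0],0],
    [[0.005,0,0],0],
    [[0.005,0,0],0],
    [[0.005,0,0],0],
    [[0,0,0],0]
  ]
}}

```text
time: 8.5
tool_pos: [0.5806, 0.0408, 0.0626]
orientation: [-0.651, 0.759, -0.0, -0.0]
ft_force: [-0.0, -0.2, -0.2]
grip_width: 0.0004
```

```bash
python3 -c "
from h import *
where(.012,-.0985,.063)"
```

```text
t 8.5 rel [0.0119 0.01  ] z 0.0626 twist needed 0.0001 tilt [ 0.     -0.0003] F [-0.  -0.2 -0.2] w 0.0 q [ 0.4   0.47 -0.68  1.72  0.33  1.07 -2.12]
shift in tool [ 1.085e-01 -1.000e-04 -4.000e-04]
```

>>> {"api": "play_rows", "payload": {
  "steps": [
    [[0.005,0,0],0],
    [[0.005,0,0],0],
    [[0.005,0,0],0],
    [[0.005,0,0],0],
    [[0.005,0,0],0],
    [[0.005,0,0],0],
    [[0.005,0,0],0],
    [[0.005,0,0],0],
    [[0.005,0,0],0],
    [[0.005,0,0],0],
    [[0.005,0,0],0],
    [[0.005,0,0],0]
  ]
}}

```text
time: 9.7
tool_pos: [0.5714, -0.018, 0.0626]
orientation: [-0.651, 0.759, -0.0, 0.0]
ft_force: [-0.2, 2.6, 1.6]
grip_width: 0.0003
```

```bash
python3 -c "
from h import *
where(.012,-.0985,.063)
snap('scene','s4.png',(170,100,370,250),4)"
```

```text
t 9.7 rel [ 0.0119 -0.0495] z 0.0626 twist needed 0.001 tilt [ 0.0001 -0.    ] F [-0.2  2.6  1.6] w 0.0 q [ 0.5   0.45 -0.67  1.75  0.31  1.05 -2.  ]
shift in tool [ 0.049  -0.     -0.0004]
```

View pics/s4.png

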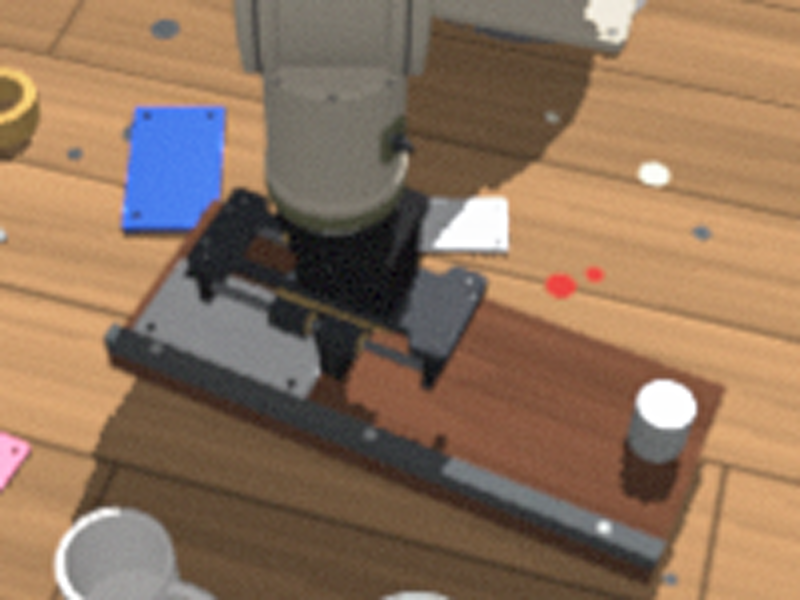

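The plate slides square along the strip, with its trailing edge at about (320,370)–(306,395). I'll push most of the rest, back off and measure.

```bash
python3 -c "
from h import *
full=lambda a,o=(170,100),k=4:(np.array(a,float)+.5)/k-.5+o
L=np.load('L.npy')
for p in unproj('scene',full([[320,370],[308,396]]),.068): print(rel(L,p))"
```

```text
[ 0.02474882 -0.05810231]
[ 0.04866764 -0.05567963]
```

>>> {"api": "play_rows", "payload": {
  "steps": [
    [[0.005,0,0],0],
    [[0.005,0,0],0],
    [[0.005,0,0],0],
    [[0.005,0,0],0],
    [[0.005,0,0],0],
    [[0.005,0,0],0],
    [[0.005,0,0],0],
    [[0.004,0,0],0],
    [[0.003,0,0],0],
    [[0,0,0],0],
    [[0,0,0],0]
  ]
}}

```text
time: 10.85
tool_pos: [0.565, -0.0593, 0.0626]
orientation: [-0.651, 0.759, -0.0, -0.0]
ft_force: [0.3, -0.3, 0.0]
grip_width: 0.0004
```

>>> {"api": "play_rows", "payload": {
  "steps": [
    [[-0.005,0,0],0],
    [[-0.005,0,0],0],
    [[0,0,-0.03],0],
    [[0,0,-0.03],0],
    [[0.018,0.03,0],0],
    [[0.018,0.03,0],0],
    [[0.018,0.03,0],0],
    [[0.018,0.01,0],0],
    [[0.018,0,0],0],
    [[0,0,0],0]
  ],
  "claw": 1
}}

```text
time: 11.85
tool_pos: [0.4535, -0.1248, 0.1227]
orientation: [-0.65, 0.76, -0.001, -0.0]
ft_force: [-0.2, 0.4, 0.3]
grip_width: 0.0727
```

```bash
python3 -c "
from h import *
where(-.06,-.18,.063)
snap('scene','s5.png',(170,120,290,210),6)"
```

```text
t 11.85 rel [-0.0882 -0.1732] z 0.1227 twist needed -0.0018 tilt [ 0.0001 -0.0014] F [-0.2  0.4  0.3] w 0.073 q [ 0.82  0.13 -0.68  1.95  0.09  1.09 -1.63]
shift in tool [ 0.0067 -0.0282  0.0597]
```

View pics/s5.png

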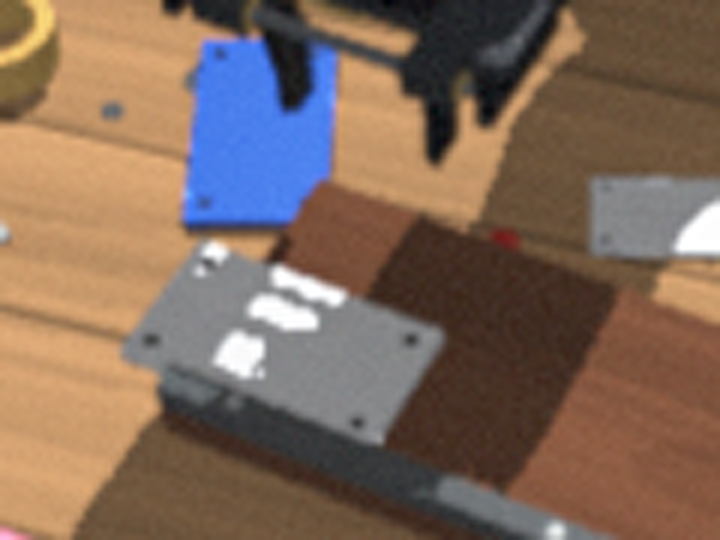

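The lead end overhangs the free end. The plate corners are at (205,243), (123,352), (443,330) and (375,440), and the board's near-right corner is at about (318,182). Fitting now.

```bash
cat >> h.py <<'E'
def meas(uv,n="scene"):
    L=np.load("L.npy"); P,r=fit(n,PL,uv,np.r_[L[:2]-[.02,.18],L[2]]); 
    print("plate rel",rel(L,P),"ang",P[2]-L[2],"lead",rel(L,T(P,[[0,-.07,.06]])[0]),"back",rel(L,T(P,[[.04,0,.06]])[0]),"res",r.round(1))
E
python3 -c "
from h import *
full=lambda a,o=(170,120),k=6:(np.array(a,float)+.5)/k-.5+o
meas(full([[375,440],[123,352],[205,243],[443,330]]))
L=np.load('L.npy')
print((proj('scene',T(L,[[-.095,-.21,.06],[.055,-.21,.076],[.07,-.21,.076],[0.055,-.21,.06]]))-[170,120]+.5)*6-.5)"
```

```text
plate rel [ 0.01494844 -0.17069968] ang 0.023947096093333953 lead [ 0.01662457 -0.24067961] back [ 0.05493697 -0.16974189] res [ 0.1  1.3 -0.2 -0.1 -0.6 -0.7  0.8 -0.4]
[[324.37953892 175.47180237]
 [172.93439949 360.35112063]
 [156.81303764 382.59230287]
 [177.23197727 380.05818472]]
```

>>> {"api": "play_rows", "payload": {
  "steps": [
    [[-0.026,-0.025,0],0],
    [[-0.026,-0.025,0],0],
    [[-0.026,-0.025,0],0],
    [[-0.026,-0.025,0],0],
    [[0,0,0],0],
    [[0,0,0.02],0],
    [[0,0,0.02],0],
    [[0,0,0.01],0],
    [[0,0,0],0],
    [[0,0,0],0],
    [[0,0,0],0]
  ],
  "claw": 0
}}

```text
time: 13.0
tool_pos: [0.5693, -0.0352, 0.0736]
orientation: [-0.651, 0.759, -0.001, 0.001]
ft_force: [0.1, 0.8, -1.1]
grip_width: 0.0054
```

```bash
python3 -c "
from h import *
where(.012,-.1053,.063)"
```

```text
t 13.0 rel [ 0.0125 -0.0669] z 0.0736 twist needed 0.0011 tilt [ 0.0015 -0.0002] F [ 0.1  0.8 -1.1] w 0.005 q [ 0.55  0.43 -0.69  1.75  0.31  1.07 -1.97]
shift in tool [0.0384 0.0005 0.0106]
```

>>> {"api": "play_rows", "payload": {
  "steps": [
    [[0,0,0.006],0],
    [[0,0,0.005],0],
    [[0,0,0],0],
    [[0.006,0,0],0],
    [[0.006,0,0],0],
    [[0.005,0,0],0],
    [[0.005,0,0],0],
    [[0.005,0,0],0],
    [[0.005,0,0],0],
    [[0.004,0,0],0],
    [[0.002,0,0],0],
    [[0,0,0],0]
  ]
}}

```text
time: 14.2
tool_pos: [0.5629, -0.0734, 0.0616]
orientation: [-0.651, 0.759, -0.0, -0.0]
ft_force: [-0.9, -0.8, 0.1]
grip_width: 0.0005
```

>>> {"api": "play_rows", "payload": {
  "steps": [
    [[-0.005,0,0],0],
    [[-0.005,0,0],0],
    [[0,0,-0.03],0],
    [[0,0,-0.03],0],
    [[0.018,0.03,0],0],
    [[0.018,0.03,0],0],
    [[0.018,0.03,0],0],
    [[0.018,0.01,0],0],
    [[0.018,0,0],0],
    [[0,0,0],0]
  ],
  "claw": 1
}}

```text
time: 15.2
tool_pos: [0.4513, -0.1386, 0.1217]
orientation: [-0.65, 0.76, -0.001, -0.0]
ft_force: [-0.5, 0.2, -0.5]
grip_width: 0.0727
```

```bash
python3 -c "
from h import *
where(-.07,-.175,.0635)"
```

```text
t 15.2 rel [-0.0883 -0.1872] z 0.1217 twist needed -0.0018 tilt [-0.     -0.0014] F [-0.5  0.2 -0.5] w 0.073 q [ 0.86  0.14 -0.69  1.95  0.1   1.09 -1.6 ]
shift in tool [-0.0123 -0.0183  0.0582]
```

>>> {"api": "play_rows", "payload": {
  "steps": [
    [[-0.004,0,0.02],0],
    [[0,0,0.02],0],
    [[0,0,0.01],0],
    [[0,0,0.005],0],
    [[0,0,0.003],0],
    [[0,-0.008,0],0],
    [[0,-0.008,0],0],
    [[0,-0.008,0],0],
    [[0,-0.008,0],0],
    [[0,-0.006,0],0],
    [[0,-0.005,0],0],
    [[0,0,0],0]
  ]
}}

```text
time: 16.4
tool_pos: [0.4956, -0.1393, 0.0635]
orientation: [-0.651, 0.759, 0.0, 0.0]
ft_force: [0.2, 0.4, -0.9]
grip_width: 0.087
```

```bash
python3 -c "
from h import *
where(-.0365,-.182,.0635)"
```

```text
t 16.4 rel [-0.0444 -0.1811] z 0.0635 twist needed 0.0011 tilt [0.0003 0.0003] F [ 0.2  0.4 -0.9] w 0.087 q [ 0.77  0.32 -0.67  1.9   0.23  1.   -1.72]
shift in tool [ 0.0009 -0.0079  0.    ]
```

>>> {"api": "play_rows", "payload": {
  "steps": [
    [[0,-0.002,0],0],
    [[0,-0.002,0],0],
    [[0,-0.002,0],0],
    [[0,0,0],0]
  ]
}}

```text
time: 16.8
tool_pos: [0.5011, -0.1403, 0.0636]
orientation: [-0.651, 0.759, -0.0, 0.0]
ft_force: [0.4, -0.1, -0.1]
grip_width: 0.0871
```

>>> {"api": "play_rows", "payload": {
  "steps": [
    [[0,-0.0015,0],0],
    [[0,0,0],0]
  ]
}}

```text
time: 17.0
tool_pos: [0.5025, -0.1406, 0.0636]
orientation: [-0.651, 0.759, -0.0, 0.0]
ft_force: [-0.4, -0.1, 0.4]
grip_width: 0.087
```

>>> {"api": "play_rows", "payload": {
  "steps": [
    [[0,-0.001,0],0],
    [[0,0,0],0]
  ]
}}

```text
time: 17.2
tool_pos: [0.5034, -0.1407, 0.0636]
orientation: [-0.651, 0.759, -0.0, -0.0]
ft_force: [0.7, 0.3, -0.2]
grip_width: 0.087
```

>>> {"api": "play_rows", "payload": {
  "steps": [
    [[0,-0.001,0],0],
    [[0,0,0],0]
  ]
}}

```text
time: 17.4
tool_pos: [0.5038, -0.1408, 0.0634]
orientation: [-0.651, 0.759, 0.0, -0.0]
ft_force: [-4.2, -0.5, 2.7]
grip_width: 0.0871
```

>>> {"api": "play_rows", "payload": {
  "steps": [
    [[0,-0.001,0],0],
    [[0,0,0],0]
  ]
}}

```text
time: 17.6
tool_pos: [0.504, -0.1409, 0.0633]
orientation: [-0.651, 0.759, 0.001, -0.001]
ft_force: [-8.2, 0.4, 6.3]
grip_width: 0.0868
```

```bash
python3 -c "
from h import *
where(-.0365,-.182,.0635)"
```

```text
t 17.6 rel [-0.0358 -0.1813] z 0.0633 twist needed 0.0011 tilt [-0.003   0.0001] F [-8.2  0.4  6.3] w 0.087 q [ 0.76  0.34 -0.66  1.87  0.25  1.01 -1.73]
shift in tool [ 0.0007  0.0007 -0.0002]
```

Firm contact came at the same place as the first time, so the plate is against the strip. I'll back off and check from both cameras.

>>> {"api": "play_rows", "payload": {
  "steps": [
    [[0,0.004,0],0],
    [[0,0.01,0],0],
    [[0,0.016,0],0],
    [[0,0,-0.03],0],
    [[0,0,-0.03],0],
    [[0,0,-0.04],0],
    [[0.04,0.012,0],0],
    [[0.04,0.012,0],0],
    [[0.04,0.012,0],0],
    [[0.04,0.012,0],0],
    [[0.04,0.012,0],0],
    [[0,0,0],0]
  ]
}}

```text
time: 18.8
tool_pos: [0.3821, -0.33, 0.1633]
orientation: [-0.648, 0.762, -0.0, -0.001]
ft_force: [0.3, 0.7, -0.6]
grip_width: 0.0871
```

```bash
python3 -c "
from h import *
where()
im=[cv2.resize(np.array(bot.camera(n))[b:d,a:c],None,fx=5,fy=5,interpolation=cv2.INTER_CUBIC) for n,(a,b,c,d) in (('top',(225,175,325,240)),('scene',(180,135,280,190)))]
cv2.imwrite('pics/f.png',np.vstack(im)[:,:,::-1])"
```

```text
t 18.8 rel [-0.1272 -0.3869] z 0.1633 twist needed -0.0073 tilt [-0.0007 -0.0017] F [ 0.3  0.7 -0.6] w 0.087 q [ 1.11  0.15 -0.53  1.83  0.08  1.18 -1.18]
```

View pics/f.png

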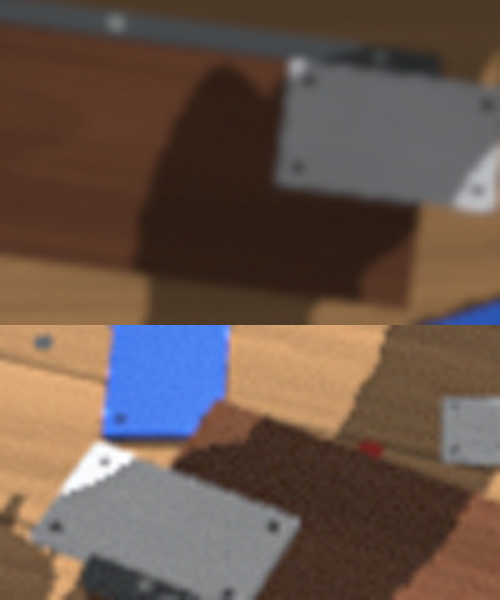

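```bash
python3 -c "
from h import *
full=lambda a,o=(225,175),k=5:(np.array(a,float)+.5)/k-.5+o
L=np.load('L.npy'); uv=full([[290,57],[491,213],[275,187]])
P,r=fit('top',PL[[0,2,3]],uv,np.r_[L[:2]-[.02,.18],L[2]])
print('ang',P[2]-L[2],'lead',rel(L,T(P,[[0,-.07,0]])[0]),'back',rel(L,T(P,[[.04,0,0]])[0]),r.round(1))
for p in unproj('top',full([[418,205]]),.06): print('end',rel(L,p))
bot.job_done(); print(bot.sense()['time'])"
```

```text
ang 0.003373839757690761 lead [ 0.0143448  -0.25273179] back [ 0.05410841 -0.18259723] [ 0.1  0.7  0.1 -0.1 -0.1 -0.6]
end [-0.02665542 -0.20652467]
the job is handed in; nothing more can be done
the job is handed in; nothing more can be done
```

The plate now lies flat and square against the strip, sticking out about 46 mm past the free end. I handed the job in after about 19 s of robot time.

I pushed the plate square onto the strip with the two open fingertips along its near edge. Then I slid it along the strip with the fingers shut, in two stages, and finished with a light two-finger push to square it (about 8 N).

| Final check (top camera) | Measured | Allowed |
|---|---|---|
| Lead edge, y in ledge frame | -0.253 m | -0.272 to -0.242 m |
| Overhang, measured against the visible board end | about 46 mm | 32 to 62 mm |
| Far edge, x in ledge frame | 0.054 m | 0.048 to 0.058 m |
| Angle to the ledge | 0.003 rad | below 0.08 rad |

- **Disagreement:** the ledge fit gives about 43 mm of overhang and the direct measurement about 46 mm. The board end itself measured about 3.5 mm off the fit, and the lead edge is inside its range either way.
- **Not fully measured:** I judged the plate flat by eye from the scene camera, not by a measured tilt.
- **Other things:** the arm was clear and touching nothing at hand-in. I saw nothing disturbed in the pictures. The final crop did not show the tin, pot, mug, jar, block, spatula or collar, so I did not re-measure them.

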